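Slide the plinth up onto the still-life stage and set the driftwood on it

TASK

Set up the still life: push the square wooden plinth up the ramp onto the raised stage until it sits flat and square against the stage's back rail, about midway between the deck's two sides and not overhanging them. Then set the arched piece of driftwood down gently, not dropped, in the middle of the plinth's top so that it stands steady on both its feet. Leave the bowl, the jar of brushes, the palette and the paint pot where they are.

Things in the scene. Friction and masses are not known exactly. Their poses are not given: they have to be found in the camera images.
- stage: Fixed low plywood stage. Origin: on the table under the centre of its flat deck, 180 mm along x by 150 mm along y, top 22 mm above the table. On its -y side a ramp as wide as the deck, without side walls, joins table and deck. On its +y side a rail along x has its inner face at y = +75 mm, is 12 mm thick and stands 22 mm above the deck.
- ramp_foot (a point): Middle of the ramp's foot, at table level, at x = 0, y = -205 mm of the stage. From here the ramp rises evenly over 130 mm to the deck's edge, 22 mm up, at y = -75 mm of the stage. Axes as the stage.
- home (a point): Point on the deck top, at x = 0, y = +15 mm of the stage, under the centre of the plinth when it is home against the rail. Axes as the stage.
- plinth: Loose dark wooden square block, 120 x 120 mm and 50 mm tall (too wide to grip), 0.5 to 0.85 kg, flat top. Origin: centre of its underside; x and y along its sides, z up. Starts flat on the table before the foot of the ramp, somewhat turned and off to one side. It does not slide back on the ramp; friction about 0.5 to 0.7.
- driftwood: Loose grey-brown irregular arch of driftwood, 0.12 kg, about 120 mm long (x), 42 mm wide (y), 44 mm tall, with a stub up to 64 mm at its -x end. Stands on two flat feet, centred at x = -42 mm (28 x 42 mm) and x = +43 mm (24 x 34 mm). Origin: level with the soles, midway between the ends; z up. Starts on its feet on the table, at the left or right end of the work area.
- driftwood_grip (a point): Middle of the driftwood's bar, 31 mm above its soles, over its origin and within 6 mm of its balance point. The bar here is about 33 mm wide along the driftwood's y and 24 mm thick, clear underneath: grip it across y, within 15 mm of this point. Axes as the driftwood.
- bowl: Bystander: empty round ceramic bowl, 110 mm across, 45 mm tall. Origin: centre of its underside. It stands at the end of the work area where the driftwood is not.
- brush_jar: Bystander: white round jar, 72 mm across and 100 mm tall, with brushes standing in it up to 225 mm above the table, leaning out to 40 mm from its axis. Origin: centre of its underside.
- palette: Bystander: flat oval wooden palette with dabs of dry paint, about 160 mm along x, 265 mm along y, 10 mm high. Origin: near its middle, on the table.
- paint_pot: Bystander: closed round paint pot, 60 mm across, 70 mm tall. Origin: centre of its underside.
Things that resemble listed ones, but are neither listed nor needed, are in the scene too. There is more than one size of the plinth; the job needs the smallest.

How it is judged:
By the outcome, as a careful person would: the job done as asked, in the order asked, and still so for the second after the job is handed in, with the robot touching nothing.
It also fails if it takes over 67 s, if anything falls off the work surface, if the arm or the gripper's body presses on something with over 40 N, if the wrist force passes 120 N, or if a joint passes its speed limit or range.

ROBOT

A 7-joint arm with a two-finger parallel gripper is mounted at the origin on the work surface. World frame = base frame: x ahead of the robot, y to its left, z up, the work surface at z = 0. Lengths are in m, angles in degrees, forces in N, time in s.
With the tool pointing down it reaches from about 0.425 to 0.925 m from the base axis. Payload 6.8 kg.
Tool frame: the origin (TCP) lies midway between the tips of the shut fingers; the grasp point (between the pads) lies behind it (bot.pinch_z is the z of the grasp point in the tool frame, in m); z points along the fingers, y is the line along which they close (so a half turn about z gives the same grasp; the last joint's range is limited). The gripper opens to 88 mm and grips with 3 to 60 N. Pads are 20 mm wide; open, the fingers measure 115 mm over their backs; the gripper's body (75 mm by 178 mm) begins 61 mm behind the grasp point.
Start: joints at [-74.777, 27.33, 1.283, 89.118, -0.659, 63.558, -4.761], TCP at [0.246, 0.628, 0.223] pointing down, gripper open.
Joint ranges: [-169.35, 169.35], [-19.33, 120.38], [-80.79, 83.38], [13.8, 139.57], [-78.32, 258.32], [9.67, 109.79], [-169.56, 169.56]. Speed limits (degrees/s): [136.94, 136.94, 180, 180, 180, 180, 180].

INTERFACE

Orientations are given as a 3x3 rotation matrix whose columns are the frame's x, y, z axes.
In Python, from workcell import sensors, imaging, bot gives the robot as it stands.
- The arm moves only by the tool drive_tool, never from a script. Its argument "targets" is a list of rows, each a list of 3 entries, a list of its own where there are three numbers: the shift along the tool's x, y, z normalised to -1 to 1, where 1 is 0.04 m, then the turn, a rotation vector about the tool's x, y, z normalised to -1 to 1, where 1 is 5 degrees, then the opening, from 0 (shut) to 1 (fully open). A call has 1 to 20 rows; each row shifts and turns the commanded pose from where the row before left it, along the tool's axes as they then stand; what a row does not reach is not made up. A row lasts 1/12 s, in which the tool goes at most 41.7 mm and 7.16 degrees, less where a joint would pass 70% of its speed; a pose out of reach is approached as far as the arm can. A call with a number of a shift or a turn outside -1 to 1 is refused whole. A call with a gripper value outside its range is refused whole. The fingers move at their own pace and stop on an object; the grip force is fixed at half the most. Time passes only in rows, so rows that do not move let the fingers close. It gives the time, the measured TCP pose, the force, the opening and the grip force at its end, in the units of the state.
- sensors.get_obs(): the state, without advancing time (a new reading comes with each control period).
- imaging.get_image(name): name is "scene" or "top"; returns the picture (400x640x3 uint8, red, green, blue); there is no depth.
- imaging.calibration(name): a dict with "mtx" (3x3 intrinsics, pixels), "camera_from_world" (4x4, takes a point from world to camera coordinates). Camera axes: x right, y up, looking along -z (the intrinsics and any distortion apply to the point x, -y, -z); pixel columns grow to the right and rows downward; lengths in m; the calibration is good to about 2 mm. A picture is of the moment at which its call begins. calibration takes no time and is no camera call.
- bot.hand_in(): hands the job in; it is judged then, once.
Trained networks look in the newest picture that a camera, given by its name, has taken for a name from the list of things; names that differ only in an ending like _2 or _b are one class to them, and where a whole thing is asked for, a point or a joint stands for the part that bears it (a point fixed in the world has none). Each returns a list of dicts, best first, with "p" (0 to 1); they miss things now and then, are a little off and sometimes report something else, mostly with a low value. They report only what shows in the picture. A call takes as long as a camera call. They do not tell look-alikes from the thing itself.
- imaging.silhouettes(query, camera): "pixels" (400x640 bool, what is visible of it) and "at" ([row, column] in pixels, amid what is visible of it).
The state is a dict: "time": time; "qpos": joint angles; "dq": joint speeds; "tau": joint torques, N m; "position": TCP position; "orientation": TCP orientation; "contact_force": force on the tool from outside, world axes, zero at the start; "torque": the same for the moment, N m; "opening": opening from 0.0 (shut) to 1.0 (fully open); "gripper_force": force on a finger pad.
Only numpy, scipy, OpenCV 4.12 (cv2) and the standard library are available. Lean on these libraries where they do the work, as an engineer would, in place of code of your own. Each camera call takes 0.05 s, during which the arm holds its last target. There are 200 camera calls.

## Working session

There is one attempt and no reset: what is moved stays moved. The work goes in short steps, Python scripts to look and compute and a tool call to move; the robot and the scene stay as the last step left them, time stands still between calls to the robot, and variables do not carry over. Pictures are saved under pics/ and viewed, at most 10 in all, crops included, and the job is handed in when it is done.

Besides the shell and the picture viewer there is one more tool, called after "Request:" as name([rows], argument=value, ...), one row to a line, values as JSON. drive_tool: Moves the arm, as the interface text tells. Scaled input: -1 to 1 covers 0.04 m each way for a shift and 5 degrees each way for a turn. Its arguments: {"type":"object","properties":{"targets":{"type":"array","items":{"type":"array"}}},"required":["targets"]}

```bash
ls; mkdir -p pics; python3 - <<'E'
from workcell import sensors, imaging, bot
import cv2,numpy as np
o=sensors.get_obs()
print({k:np.round(o[k],3).tolist() for k in ('time','position','orientation','opening','contact_force')},bot.pinch_z)
a=imaging.get_image("top");b=imaging.get_image("scene")
cv2.imwrite('pics/top0.png',a[:,:,::-1]);cv2.imwrite('pics/scene0.png',b[:,:,::-1])
for n in('top','scene'):
  c=imaging.calibration(n);print(n,np.round(c['mtx'],1).tolist(),np.round(c['camera_from_world'],3).tolist(),[k for k in c])
E
```

```text
pics
{'time': 0.0, 'position': [0.246, 0.628, 0.222], 'orientation': [[-0.931, 0.365, -0.0], [0.365, 0.931, -0.002], [-0.0, -0.002, -1.0]], 'opening': 0.996, 'contact_force': [-0.004, 0.712, -0.007]} -0.0187
top [[479.4, 0.0, 324.2], [0.0, 479.4, 195.9], [0.0, 0.0, 1.0]] [[-0.006, -1.0, -0.003, 0.01], [0.988, -0.006, 0.153, -0.545], [-0.153, -0.002, 0.988, -1.428], [0.0, 0.0, 0.0, 1.0]] ['mtx', 'camera_from_world']
scene [[482.3, 0.0, 320.3], [0.0, 482.3, 200.9], [0.0, 0.0, 1.0]] [[-0.885, 0.465, -0.009, 0.474], [-0.291, -0.537, 0.792, 0.097], [0.363, 0.703, 0.611, -1.499], [0.0, 0.0, 0.0, 1.0]] ['mtx', 'camera_from_world']
```

View pics/top0.png

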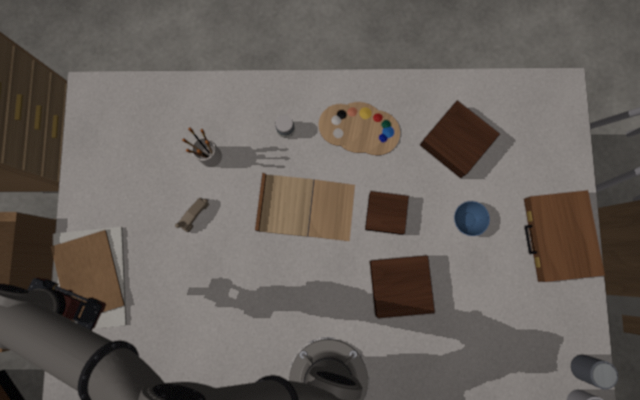

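View pics/scene0.png

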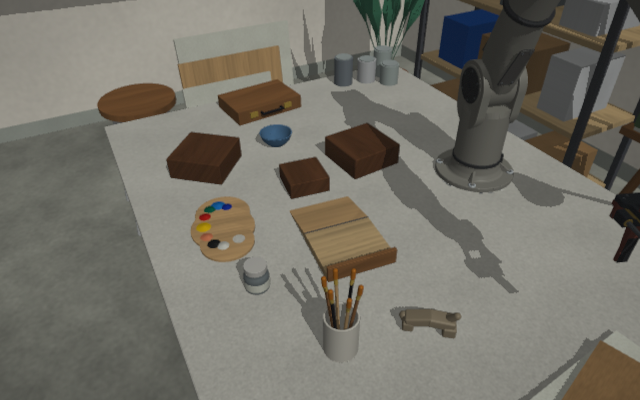

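Both pictures show three dark square blocks. In top these are (387,212), (402,286) and (459,138). The (387,212) block is the smallest and sits at the ramp foot (ramp cols 312–355, rail at col 262), so it fits the plinth. The driftwood is at (193,213), the bowl at (472,218), the jar at (203,150), the pot at (285,127) and the palette at (360,130). I'll fit the poses from the silhouettes and check the block in a crop.

```bash
cat > h.py <<'E'
import numpy as np,cv2
from workcell import sensors, imaging, bot
from scipy.optimize import minimize
def proj(P,cam):
    c=imaging.calibration(cam);P=np.atleast_2d(P)
    q=(np.asarray(c['camera_from_world'])@np.c_[P,np.ones(len(P))].T)[:3]
    q=np.asarray(c['mtx'])@(q*np.array([[1],[-1],[-1]]))
    return (q[:2]/q[2]).T
def unproj(uv,z,cam):
    c=imaging.calibration(cam);T=np.asarray(c['camera_from_world']);R=T[:3,:3];o=-R.T@T[:3,3]
    d=np.linalg.inv(np.asarray(c['mtx']))@np.array([uv[0],uv[1],1.]);d=R.T@(d*[1,-1,-1])
    return o+d*(z-o[2])/d[2]
def box(x0,x1,y0,y1,z0,z1):return np.array([[x,y,z] for x in(x0,x1) for y in(y0,y1) for z in(z0,z1)],float)
PL=[box(-.06,.06,-.06,.06,0,.05)]
ST=[np.r_[box(-.09,.09,-.075,.075,0,.022),[[-.09,-.205,0],[.09,-.205,0]]],box(-.09,.09,.075,.087,0,.044)]
DW=[box(-.056,-.028,-.021,.021,0,.044),box(.031,.055,-.017,.017,0,.04),box(-.058,.058,-.0165,.0165,.019,.043),box(-.06,-.04,-.012,.012,.04,.062)]
def render(parts,p,cam,z=0,S=4):
    c,s=np.cos(p[2]),np.sin(p[2]);m=np.zeros((400*S,640*S),np.uint8)
    for b in parts:
        w=np.c_[p[0]+c*b[:,0]-s*b[:,1],p[1]+s*b[:,0]+c*b[:,1],b[:,2]+z]
        cv2.fillConvexPoly(m,cv2.convexHull(((proj(w,cam)+.5)*S).round().astype(np.int32)),1)
    return cv2.resize(m.astype(np.float32),(640,400),interpolation=cv2.INTER_AREA)
def fit(parts,masks,p0,z=0):
    def cost(p):
        t=0
        for cam,m in masks.items():
            r=render(parts,p,cam,z);t+=1-np.minimum(r,m).sum()/np.maximum(r,m).sum()
        return t
    best=None
    for dy in (-.3,0,.3):
        x0=np.array(p0)+[0,0,dy]
        r=minimize(cost,x0,method='Nelder-Mead',options=dict(initial_simplex=x0+np.array([[0,0,0],[.012,0,0],[0,.012,0],[0,0,.15]]),xatol=2e-4,fatol=1e-4,maxiter=120))
        if best is None or r.fun<best.fun:best=r
    return best.x,best.fun
E
python3 - <<'E'
from h import *
im={}
for cam in('top','scene'):
    im[cam]=imaging.get_image(cam)
cv2.imwrite('pics/crop0.png',cv2.resize(im['top'][100:330,170:500],None,fx=2.4,fy=2.4,interpolation=cv2.INTER_CUBIC)[:,:,::-1])
S={}
for n in('plinth','driftwood','stage','bowl','brush_jar','paint_pot','palette'):
    for cam in('top','scene'):
        r=imaging.silhouettes(n,cam)
        print(n,cam,[(round(d['p'],2),np.round(d['at']).tolist(),int(d['pixels'].sum())) for d in r[:4]])
        S[n,cam]=r
np.save('S.npy',S,allow_pickle=True)
def pick(n,cam,xy):
    return min(S[n,cam],key=lambda d:np.hypot(*(np.array(d['at'])[::-1]-proj(xy,cam)[0])))['pixels'].astype(np.float32)
for n,parts,uv,z,yaw in(('plinth',PL,(387,212),.05,0),('stage',ST,(287,206),.022,0),('driftwood',DW,(193,213),.03,.9),('driftwood',DW,(193,213),.03,.9+3.14)):
    c=unproj(uv,z,'top')
    m={cam:pick(n,cam,c) for cam in('top','scene')}
    print(n,np.round(c,3))
    for sub in (m,{'top':m['top']}):
        p,f=fit(parts,sub,[c[0],c[1],yaw]);print(np.round(p,4),np.rad2deg(p[2]).round(1),round(f,3))
E
```

```text
plinth top [(0.78, [214.0, 389.0], 1647), (0.57, [288.0, 400.0], 3578)]
plinth scene [(0.97, [149.0, 359.0], 2895), (0.86, [156.0, 205.0], 2965), (0.74, [323.0, 337.0], 2674), (0.63, [177.0, 307.0], 1592)]
driftwood top [(0.78, [213.0, 193.0], 478)]
driftwood scene [(0.55, [318.0, 434.0], 1123)]
stage top [(0.67, [208.0, 308.0], 5352)]
stage scene [(0.66, [238.0, 341.0], 5324)]
bowl top [(0.89, [220.0, 474.0], 1022)]
bowl scene [(0.55, [135.0, 274.0], 561)]
brush_jar top [(0.97, [148.0, 209.0], 834), (0.24, [130.0, 358.0], 3355)]
brush_jar scene [(0.61, [321.0, 340.0], 2545), (0.24, [133.0, 274.0], 524)]
paint_pot top [(0.78, [126.0, 286.0], 330), (0.63, [213.0, 191.0], 535)]
paint_pot scene [(0.71, [276.0, 257.0], 852)]
palette top [(0.64, [128.0, 360.0], 3388)]
palette scene [(0.97, [230.0, 222.0], 3342)]
plinth [ 0.493 -0.183  0.05 ]
[ 0.4953 -0.185  -0.1395] -8.0 0.086
[ 0.4967 -0.1846 -0.146 ] -8.4 0.037
stage [0.517 0.122 0.022]
[ 0.5228  0.1225 -0.115 ] -6.6 0.084
[ 0.5234  0.1219 -0.1022] -5.9 0.034
driftwood [0.496 0.411 0.03 ]Traceback (most recent call last):
  File "<stdi
[... 164 characters left out ...]
,.012,0],[0,0,.15]]),xatol=2e-4,fatol=1e-4,maxiter=120))
    res = _minimize_neldermead(fun, x0, args, callback, bounds=bounds,
                               **options)
    fsim[j] = func(sim[j])
              ~~~~^^^^^^^^
    fx = function(np.copy(x), *(wrapper_args + args))
  File "h.py", line 27, in cost
    r=render(parts,p,cam,z);t+=1-np.minimum(r,m).sum()/np.maximum(r,m).sum()
  File "h.py", line 21, in render
    cv2.fillConvexPoly(m,cv2.convexHull(((proj(w,cam)+.5)*S).round().astype(np.int32)),1)
                                          ~~~~^^^^^^^
  File "h.py", line 5, in proj
    c=imaging.calibration(cam);P=np.atleast_2d(P)
ValueError: time passes only in moves, steps and waits
```

View pics/crop0.png

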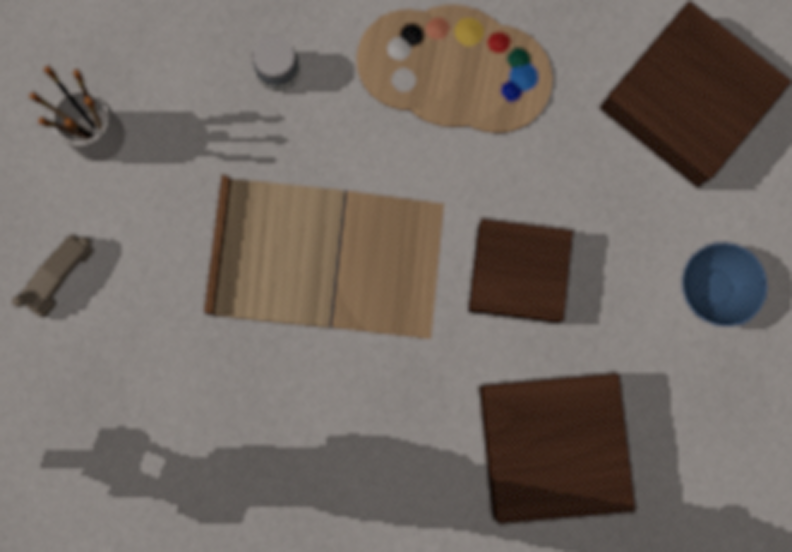

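The crop confirms it: the small block, at crop (521,270), sits at the ramp foot and is visibly smaller than the two look-alikes at (560,445) and (700,95). Next I'll cache the calibration and finish the fits.

```bash
sed -i 's/^def proj/import functools\n@functools.cache\ndef cal(n):return imaging.calibration(n)\ndef proj/; s/c=imaging.calibration(cam)/c=cal(cam)/' h.py
python3 - <<'E'
from h import *
S=np.load('S.npy',allow_pickle=True).item()
c=unproj((193,213),.03,'top')
m={cam:S['driftwood',cam][0]['pixels'].astype(np.float32) for cam in('top','scene')}
for yaw in(-.8,2.35):
  for sub in (m,{'top':m['top']}):
    p,f=fit(DW,sub,[c[0],c[1],yaw]);print(np.round(p,4),np.rad2deg(p[2]).round(1),round(f,3))
cyl=lambda r,h:[np.array([[r*np.cos(a),r*np.sin(a),z] for a in np.linspace(0,6.28,24) for z in(0,h)])]
for n,r,h in(('bowl',.055,.045),('brush_jar',.036,.1),('paint_pot',.03,.07)):
  at=S[n,'top'][0]['at'];c=unproj(at[::-1],h/2,'top')
  p,f=fit(cyl(r,h),{'top':S[n,'top'][0]['pixels'].astype(np.float32)},[c[0],c[1],0]);print(n,p[:2].round(3),round(f,2))
# near look-alike block corners for top heights
for uv in((371,259),(429,256),(434,313)):print([unproj(uv,z,'top').round(3).tolist() for z in(.05,.075)])
E
```

```text
[ 0.4977  0.4132 -0.6259] -35.9 0.416
[ 0.5006  0.4109 -0.6523] -37.4 0.181
[0.4973 0.4134 2.504 ] 143.5 0.411
[0.4986 0.4122 2.5231] 144.6 0.171
bowl [ 0.478 -0.444] 0.13
brush_jar [0.685 0.37 ] 0.19
paint_pot [0.768 0.129] 0.19
[[0.352, -0.132, 0.05], [0.352, -0.13, 0.075]]
[[0.36, -0.305, 0.05], [0.36, -0.3, 0.075]]
[[0.194, -0.314, 0.05], [0.196, -0.308, 0.075]]
```

Plan for the push: the tool's y axis lies along stage x, so the open fingers make a 115 mm wide pusher. The tips will tilt 10° forward. First I turn in place, then go around at height.

Request:
drive_tool([
  [[0, 0, 0], [0, 0, 1], 1],
  [[0, 0, 0], [0, 0, 1], 1],
  [[0, 0, 0], [0, 0, 1], 1],
  [[0, 0, 0], [0, 0, 1], 1],
  [[0, 0, 0], [0, 0, 1], 1],
  [[0, 0, 0], [0, 0, 1], 1],
  [[0, 0, 0], [0, 0, 1], 1],
  [[0, 0, 0], [0, 0, 1], 1],
  [[0, 0, 0], [0, 0, 1], 1],
  [[0, 0, 0], [0, 0, 1], 1],
  [[0, 0, 0], [0, 0, 1], 1],
  [[0, 0, 0], [0, 0, 1], 1],
  [[0, 0, 0], [0, 0, 1], 1],
  [[0, 0, 0], [0, 0, 1], 1],
  [[0, 0, 0], [0, 0, 1], 1],
])

```text
time: 2.15
position: [0.2463, 0.6284, 0.2227]
orientation: [[0.116, 0.993, -0.0], [0.993, -0.116, 0.0], [0.0, -0.0, -1.0]]
contact_force: [-0.3, -0.5, 0.2]
opening: 0.999
gripper_force: 0.0
```

Request:
drive_tool([
  [[-0.75, 0.43, 0], [0, 0, 0], 1],
  [[-0.75, 0.43, 0], [0, 0, 0], 1],
  [[-0.75, 0.43, 0], [0, 0, 0], 1],
  [[-0.75, 0.43, 0], [0, 0, 0], 1],
  [[-0.75, 0.43, 0], [0, 0, 0], 1],
  [[-0.75, 0.43, 0], [0, 0, 0], 1],
  [[-0.75, 0.43, 0], [0, 0, 0], 1],
  [[-0.75, 0.43, 0], [0, 0, 0], 1],
  [[-0.75, 0.43, 0], [0, 0, 0], 1],
  [[-0.75, 0.43, 0], [0, 0, 0], 1],
  [[-0.75, 0.43, 0], [0, 0, 0], 1],
  [[-0.75, 0.43, 0], [0, 0, 0], 1],
  [[-0.75, 0.43, 0], [0, 0, 0], 1],
  [[-0.75, 0.43, 0], [0, 0, 0], 1],
  [[-0.75, 0.43, 0], [0, 0, 0], 1],
])

```text
time: 3.4
position: [0.453, 0.1509, 0.223]
orientation: [[0.112, 0.994, 0.001], [0.994, -0.112, 0.001], [0.001, 0.0, -1.0]]
contact_force: [0.9, 0.6, 0.0]
opening: 1.003
gripper_force: 0.0
```

Request:
drive_tool([
  [[-0.82, 0.16, 0], [0, 0, 0], 1],
  [[-0.82, 0.16, 0], [0, 0, 0], 1],
  [[-0.82, 0.16, 0], [0, 0, 0], 1],
  [[-0.82, 0.16, 0], [0, 0, 0], 1],
  [[-0.82, 0.16, 0], [0, 0, 0], 1],
  [[-0.82, 0.16, 0], [0, 0, 0], 1],
  [[-0.82, 0.16, 0], [0, 0, 0], 1],
  [[-0.82, 0.16, 0], [0, 0, 0], 1],
  [[-0.82, 0.16, 0], [0, 0, 0], 1],
  [[-0.82, 0.16, 0], [0, 0, 0], 1],
  [[-0.82, 0.16, 0], [0, 0, 0], 1],
  [[-0.82, 0.16, 0], [0, 0, 0], 1],
  [[-0.82, 0.16, 0], [0, 0, 0], 1],
  [[0, 0, 0], [0, 0, 0], 1],
  [[0, 0, 0], [0, 0, 0], 1],
])

```text
time: 4.65
position: [0.4869, -0.2828, 0.2227]
orientation: [[0.116, 0.993, -0.0], [0.993, -0.116, -0.001], [-0.001, -0.0, -1.0]]
contact_force: [0.9, 0.7, -0.6]
opening: 0.998
gripper_force: 0.0
```

Request:
drive_tool([
  [[0, 0, 0.8], [0, 0, 0], 1],
  [[0, 0, 0.8], [0, 0, 0], 1],
  [[0, 0, 0.8], [0, 0, 0], 1],
  [[0, 0, 0.8], [0, 0, 0], 1],
  [[0, 0, 0.8], [0, 0, 0], 1],
  [[0, 0, 0], [0, 1, 0], 1],
  [[0, 0, 0], [0, 1, 0], 1],
  [[-0.1, 0, 0.59], [0, 0, 0], 1],
  [[-0.1, 0, 0.59], [0, 0, 0], 1],
  [[0, 0, 0], [0, 0, 0], 1],
  [[0, 0, 0], [0, 0, 0], 1],
])

```text
time: 5.57
position: [0.4873, -0.2783, 0.0143]
orientation: [[0.109, 0.994, 0.017], [0.978, -0.11, 0.175], [0.175, -0.002, -0.984]]
contact_force: [0.7, 0.6, 0.1]
opening: 1.003
gripper_force: 0.0
```

```bash
python3 - <<'E'
from h import *
b=imaging.get_image("scene")
cv2.imwrite('pics/s1.png',cv2.resize(b[60:320,180:500],None,fx=2.2,fy=2.2,interpolation=cv2.INTER_CUBIC)[:,:,::-1])
E
```

```text
(no output)
```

View pics/s1.png

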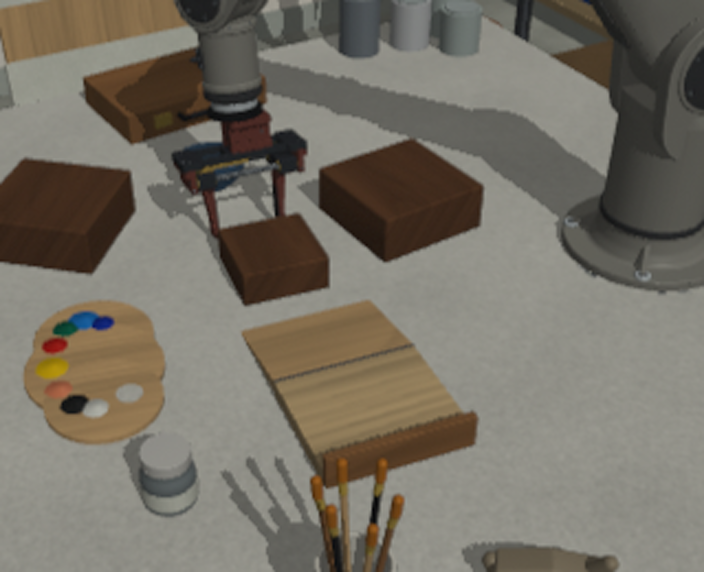

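The open fingers (crop (213,233), (280,215)) sit just behind the plinth's rear face, with the ramp straight ahead and a clear path. I'm pushing now.

Request:
drive_tool([
  [[0.246, -0.005, 0.043], [0, 0, 0], 1],
  [[0.246, -0.005, 0.043], [0, 0, 0], 1],
  [[0.246, -0.005, 0.043], [0, 0, 0], 1],
  [[0.246, -0.005, 0.043], [0, 0, 0], 1],
  [[0.246, -0.005, 0.043], [0, 0, 0], 1],
  [[0.246, -0.005, 0.043], [0, 0, 0], 1],
  [[0.246, -0.005, 0.043], [0, 0, 0], 1],
  [[0.246, -0.005, 0.043], [0, 0, 0], 1],
  [[0.246, -0.005, 0.043], [0, 0, 0], 1],
  [[0.246, -0.005, 0.043], [0, 0, 0], 1],
])

```text
time: 6.45
position: [0.4973, -0.1813, 0.0156]
orientation: [[0.111, 0.994, 0.021], [0.979, -0.113, 0.17], [0.172, 0.002, -0.985]]
contact_force: [-0.6, -4.7, 3.9]
opening: 1.001
gripper_force: 2.8
```

Request:
drive_tool([
  [[0.246, -0.005, 0.043], [0, 0, 0], 1],
  [[0.246, -0.005, 0.043], [0, 0, 0], 1],
  [[0.246, -0.005, 0.043], [0, 0, 0], 1],
  [[0.246, -0.005, 0.043], [0, 0, 0], 1],
  [[0.246, -0.005, 0.043], [0, 0, 0], 1],
  [[0.246, -0.005, 0.043], [0, 0, 0], 1],
])

```text
time: 6.95
position: [0.5024, -0.1211, 0.0154]
orientation: [[0.111, 0.994, 0.02], [0.979, -0.112, 0.171], [0.172, 0.001, -0.985]]
contact_force: [-0.4, -4.4, 1.9]
opening: 0.996
gripper_force: 2.3
```

```bash
cat > look.py <<'E'
from h import *
import sys
a=imaging.get_image("top");b=imaging.get_image("scene")
A=cv2.resize(a[150:270,230:420],(792,500),interpolation=cv2.INTER_CUBIC);B=b
c=np.vstack([cv2.resize(a[140:270,220:420],(480,312),interpolation=cv2.INTER_CUBIC),cv2.resize(b[130:290,250:430],(480,288)[:2],interpolation=cv2.INTER_CUBIC)])
cv2.imwrite('pics/'+sys.argv[1]+'.png',c[:,:,::-1])
E
python3 look.py s2
```

```text
(no output)
```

View pics/s2.png

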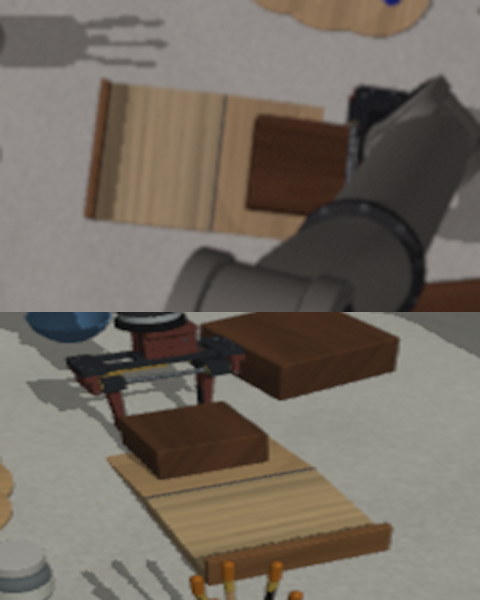

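Upper half: the plinth is on the ramp, its front edge (257,115)–(247,210) parallel to the deck edge (225,95)–(212,232) and roughly centred. I keep pushing, raising the tips along with the ramp.

Request:
drive_tool([
  [[0.243, -0.005, -0.013], [0, 0, 0], 1],
  [[0.243, -0.005, -0.013], [0, 0, 0], 1],
  [[0.243, -0.005, -0.013], [0, 0, 0], 1],
  [[0.243, -0.005, -0.013], [0, 0, 0], 1],
  [[0.243, -0.005, -0.013], [0, 0, 0], 1],
  [[0.243, -0.005, -0.013], [0, 0, 0], 1],
  [[0.243, -0.005, -0.013], [0, 0, 0], 1],
  [[0.243, -0.005, -0.013], [0, 0, 0], 1],
  [[0.243, -0.005, -0.013], [0, 0, 0], 1],
  [[0.243, -0.005, -0.013], [0, 0, 0], 1],
])

```text
time: 7.88
position: [0.5111, -0.026, 0.0374]
orientation: [[0.11, 0.994, 0.02], [0.979, -0.112, 0.172], [0.173, 0.0, -0.985]]
contact_force: [-0.8, -4.0, 0.9]
opening: 1.002
gripper_force: 2.0
```

```bash
cat > pl.py <<'E'
from h import *
import sys
z=float(sys.argv[1]);a=imaging.get_image('top');b=imaging.get_image('scene')
Sx,Sy,yw=.523,.122,np.deg2rad(-6.3)
for cam in ('top','scene'):
    r=imaging.silhouettes('plinth',cam)
    c=np.array([float(sys.argv[2]),float(sys.argv[3]),z+.025])
    d=min(r,key=lambda d:np.hypot(*(np.array(d['at'])[::-1]-proj(c,cam)[0])))
    p,f=fit(PL,{cam:d['pixels'].astype(np.float32)},[c[0],c[1],yw],z)
    dx,dy=p[0]-Sx,p[1]-Sy;C,s=np.cos(yw),np.sin(yw)
    print(cam,d['at'],p.round(4),'stage x,y',round(C*dx+s*dy,4),round(-s*dx+C*dy,4),'yaw rel',round(np.rad2deg(p[2]-yw),2),'cost',round(f,3))
E
python3 pl.py .018 .518 .03
```

```text
top [203.5, 309.3] [ 0.5154  0.0439 -0.1078] stage x,y 0.001 -0.0785 yaw rel 0.12 cost 0.07
scene [218.1, 335.6] [ 0.5095  0.0377 -0.0766] stage x,y -0.0042 -0.0853 yaw rel 1.91 cost 0.088
```

Request:
drive_tool([
  [[0.246, 0, 0.043], [0, 0, 0], 1],
  [[0.246, 0, 0.043], [0, 0, 0], 1],
  [[0.246, 0, 0.043], [0, 0, 0], 1],
  [[0.246, 0, 0.043], [0, 0, 0], 1],
  [[0.246, 0, 0.043], [0, 0, 0], 1],
  [[0.246, 0, 0.043], [0, 0, 0], 1],
  [[0.246, 0, 0.043], [0, 0, 0], 1],
  [[0.246, 0, 0.043], [0, 0, 0], 1],
])

```text
time: 8.75
position: [0.5199, 0.0537, 0.0372]
orientation: [[0.11, 0.994, 0.019], [0.979, -0.112, 0.173], [0.174, -0.0, -0.985]]
contact_force: [-0.7, -4.3, 2.9]
opening: 1.002
gripper_force: 2.4
```

Request:
drive_tool([
  [[0.062, 0, 0.011], [0, 0, 0], 1],
  [[0.062, 0, 0.011], [0, 0, 0], 1],
  [[0.062, 0, 0.011], [0, 0, 0], 1],
])

```text
time: 9.0
position: [0.5204, 0.0601, 0.037]
orientation: [[0.11, 0.994, 0.019], [0.979, -0.112, 0.172], [0.173, -0.0, -0.985]]
contact_force: [-0.6, -4.2, 2.7]
opening: 0.998
gripper_force: 2.3
```

Request:
drive_tool([
  [[0.05, 0, 0.009], [0, 0, 0], 1],
  [[0.05, 0, 0.009], [0, 0, 0], 1],
])

```text
time: 9.17
position: [0.521, 0.0639, 0.037]
orientation: [[0.111, 0.994, 0.019], [0.979, -0.113, 0.172], [0.173, -0.0, -0.985]]
contact_force: [-0.0, -3.9, 2.5]
opening: 0.997
gripper_force: 2.2
```

Request:
drive_tool([
  [[0.04, 0, 0.007], [0, 0, 0], 1],
  [[0.04, 0, 0.007], [0, 0, 0], 1],
])

```text
time: 9.33
position: [0.5214, 0.0674, 0.0371]
orientation: [[0.111, 0.994, 0.019], [0.979, -0.112, 0.173], [0.174, -0.0, -0.985]]
contact_force: [-0.9, -3.6, 2.6]
opening: 1.002
gripper_force: 2.1
```

Request:
drive_tool([
  [[0.04, 0, 0.007], [0, 0, 0], 1],
])

```text
time: 9.42
position: [0.5216, 0.0685, 0.037]
orientation: [[0.111, 0.994, 0.019], [0.979, -0.112, 0.172], [0.173, -0.0, -0.985]]
contact_force: [-2.0, -10.5, 5.6]
opening: 1.001
gripper_force: 5.2
```

Request:
drive_tool([
  [[0.03, 0, 0.005], [0, 0, 0], 1],
  [[0, 0, 0], [0, 0, 0], 1],
])

```text
time: 9.58
position: [0.5216, 0.0684, 0.0371]
orientation: [[0.111, 0.994, 0.02], [0.979, -0.113, 0.171], [0.172, 0.0, -0.985]]
contact_force: [-2.4, -8.6, 4.6]
opening: 1.001
gripper_force: 4.5
```

```bash
python3 pl.py .022 .5245 .137; python3 look.py s3; python3 -c "
from h import *
o=sensors.get_obs();print(o['time'],np.round(o['contact_force'],1),np.round(o['torque'],2))"
```

```text
top [219.1, 340.5] [ 0.5982  0.1478 -0.8836] stage x,y 0.0719 0.0339 yaw rel -44.33 cost 0.897
scene [236.5, 351.8] [ 0.5211  0.1308 -0.1221] stage x,y -0.0029 0.0086 yaw rel -0.69 cost 0.119
9.8833 [-1.1 -9.3  4.5] [-1.98  0.56  0.16]
```

View pics/s3.png

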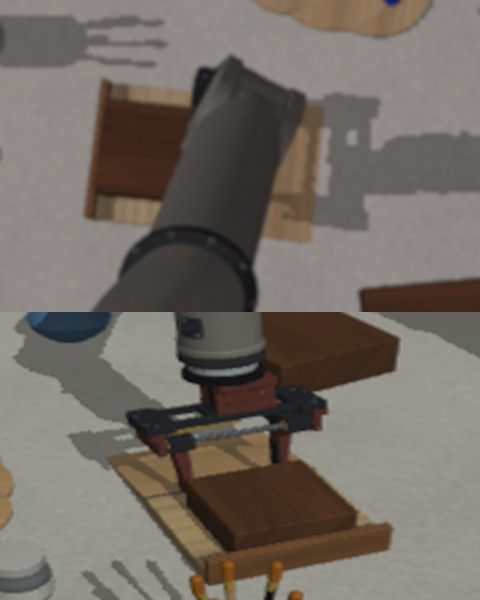

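The plinth is up on the deck, at the rail (col ~100), with about equal margins at rows 80 and 215. One firmer nudge will square it before I back off.

Request:
drive_tool([
  [[0.05, 0, 0.009], [0, 0, 0], 1],
  [[0.04, 0, 0.007], [0, 0, 0], 1],
  [[0, 0, 0], [0, 0, 0], 1],
])

```text
time: 10.13
position: [0.5216, 0.0686, 0.0371]
orientation: [[0.113, 0.993, 0.02], [0.979, -0.115, 0.167], [0.168, 0.0, -0.986]]
contact_force: [-4.0, -17.9, 10.1]
opening: 1.001
gripper_force: 9.0
```

Request:
drive_tool([
  [[-0.1, 0, -0.02], [0, 0, 0], 1],
  [[-0.4, 0, -0.07], [0, 0, 0], 1],
  [[-0.5, 0, -0.09], [0, 0, 0], 1],
  [[0.13, 0, -0.7], [0, 0, 0], 1],
  [[0.16, 0, -0.9], [0, 0, 0], 1],
  [[0.16, 0, -0.9], [0, 0, 0], 1],
  [[0.16, 0, -0.9], [0, 0, 0], 1],
  [[0.16, 0, -0.9], [0, 0, 0], 1],
  [[0, 0, 0], [0, -1, 0], 1],
  [[0, 0, 0], [0, -1, 0], 1],
  [[0, 0, 0], [0, 0, 0], 1],
])

```text
time: 11.05
position: [0.5183, 0.0396, 0.2125]
orientation: [[0.103, 0.995, 0.001], [0.995, -0.103, -0.0], [-0.0, 0.001, -1.0]]
contact_force: [0.3, 1.0, 0.2]
opening: 1.003
gripper_force: 0.0
```

Request:
drive_tool([
  [[0.9, -0.14, 0], [0, 0, 0], 1],
  [[0.9, -0.14, 0], [0, 0, 0], 1],
  [[0.9, -0.14, 0], [0, 0, 0], 1],
  [[0.9, -0.14, 0], [0, 0, 0], 1],
  [[0.9, -0.14, 0], [0, 0, 0], 1],
  [[0.9, -0.14, 0], [0, 0, 0], 1],
  [[0.9, -0.14, 0], [0, 0, 0], 1],
  [[0.9, -0.14, 0], [0, 0, 0], 1],
  [[0.9, -0.14, 0], [0, 0, 0], 1],
  [[0.9, -0.14, 0], [0, 0, 0], 1],
  [[0.9, -0.14, 0], [0, 0, 0], 1],
])

```text
time: 11.97
position: [0.4996, 0.4361, 0.2109]
orientation: [[0.111, 0.994, -0.004], [0.994, -0.111, 0.002], [0.001, -0.004, -1.0]]
contact_force: [0.5, 0.9, 0.3]
opening: 1.0
gripper_force: 0.0
```

Request:
drive_tool([
  [[0, 0, 0], [0, 0, -1], 1],
  [[0, 0, 0], [0, 0, -1], 1],
  [[0, 0, 0], [0, 0, -1], 1],
  [[0, 0, 0], [0, 0, -1], 1],
  [[0, 0, 0], [0, 0, -1], 1],
  [[0, 0, 0], [0, 0, -1], 1],
  [[0, 0, 0], [0, 0, -1], 1],
  [[0, 0, 0], [0, 0, -1], 1],
  [[0, 0, 0], [0, 0, -1], 1],
  [[0, 0, 0], [0, 0, -1], 1],
  [[0, 0, 0], [0, 0, -1], 1],
  [[0, 0, 0], [0, 0, -1], 1],
  [[0, 0, 0], [0, 0, 0], 1],
  [[0, 0, 0], [0, 0, 0], 1],
])

```text
time: 13.13
position: [0.5003, 0.434, 0.2112]
orientation: [[-0.803, 0.596, -0.003], [0.596, 0.803, 0.001], [0.003, -0.001, -1.0]]
contact_force: [-0.3, 0.7, 0.3]
opening: 0.998
gripper_force: 0.0
```

```bash
python3 pl.py .022 .5245 .137; python3 - <<'E'
from h import *
a=imaging.get_image('top');b=imaging.get_image('scene')
c=cv2.resize(b[240:380,300:520],None,fx=2.2,fy=2.2,interpolation=cv2.INTER_CUBIC);d=cv2.resize(a[150:260,150:370],None,fx=2.2,fy=2.2,interpolation=cv2.INTER_CUBIC)
cv2.imwrite('pics/s4.png',np.vstack([c,d])[:,:,::-1])
for cam in('scene','top'):
  for r in imaging.silhouettes('driftwood',cam)[:2]: 
    print(cam,r['p'],r['at'],r['pixels'].sum())
    if r['p']>.4:
     for yaw in(-.65,2.5):print(fit(DW,{cam:r['pixels'].astype(np.float32)},[.499,.412,yaw]))
E
```

```text
top [202.9, 278.3] [ 0.5258  0.138  -0.1071] stage x,y 0.0011 0.0162 yaw rel 0.16 cost 0.03
scene [236.5, 350.3] [ 0.5217  0.1336 -0.1572] stage x,y -0.0026 0.0114 yaw rel -2.7 cost 0.152
scene 0.86 [319.6, 432.4] 1173
(array([ 0.49616272,  0.41381621, -0.7352975 ]), np.float64(0.19873571395874023))
(array([0.49574045, 0.41323104, 2.40628874]), np.float64(0.20987439155578613))
scene 0.75 [244.8, 322.8] 3060
(array([ 0.499,  0.412, -0.95 ]), np.float64(1.0))
(array([0.499, 0.412, 2.2  ]), np.float64(1.0))
top 0.66 [215.9, 192.0] 476
(array([ 0.49778946,  0.41160958, -0.62717251]), np.float64(0.17668765783309937))
(array([0.49705979, 0.41240263, 2.51062447]), np.float64(0.18554455041885376))
```

View pics/s4.png

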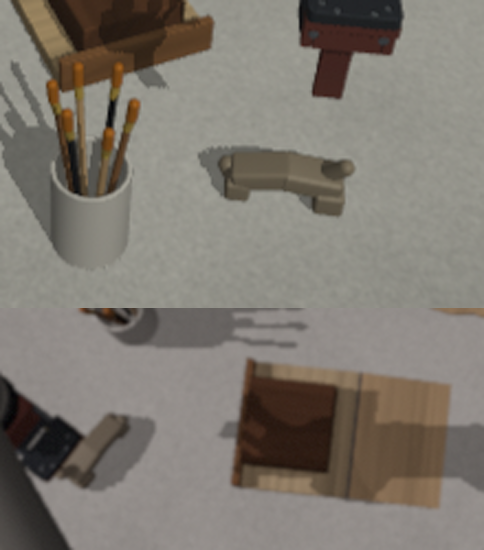

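The plinth is home: top fit gives stage (1, 16) mm and yaw 0.2°, with an even strip of deck showing either side. The driftwood stands at (0.497, 0.412), bar yaw about −39°, with its stub end near the base at crop (340,168). I'm descending to grip across the bar.

Request:
drive_tool([
  [[-0.26, -0.49, 0], [0, 0, 0.5], 1],
  [[0, 0, 0.9], [0, 0, 0], 1],
  [[0, 0, 0.9], [0, 0, 0], 1],
  [[0, 0, 0.9], [0, 0, 0], 1],
  [[0, 0, 0.9], [0, 0, 0], 1],
  [[0, 0, 0.75], [0, 0, 0], 1],
  [[0, 0, 0.35], [0, 0, 0], 1],
  [[0, 0, 0.23], [0, 0, 0], 1],
  [[0, 0, 0], [0, 0, 0], 1],
])

```text
time: 14.28
position: [0.497, 0.4121, 0.0136]
orientation: [[-0.778, 0.628, -0.001], [0.628, 0.778, -0.001], [0.0, -0.002, -1.0]]
contact_force: [-1.3, 0.6, 0.5]
opening: 1.001
gripper_force: 0.0
```

Request:
drive_tool([
  [[0, 0, 0], [0, 0, 0], 0.6],
  [[0, 0, 0], [0, 0, 0], 0.5],
  [[0, 0, 0], [0, 0, 0], 0.4],
  [[0, 0, 0], [0, 0, 0], 0.3],
  [[0, 0, 0], [0, 0, 0], 0.2],
  [[0, 0, 0], [0, 0, 0], 0.1],
  [[0, 0, 0], [0, 0, 0], 0],
  [[0, 0, 0], [0, 0, 0], 0],
  [[0, 0, 0], [0, 0, 0], 0],
  [[0, 0, 0], [0, 0, 0], 0],
])

```text
time: 15.12
position: [0.4975, 0.4125, 0.0149]
orientation: [[-0.778, 0.628, 0.0], [0.628, 0.778, 0.0], [0.0, 0.0, -1.0]]
contact_force: [-0.0, -0.3, 0.9]
opening: 0.386
gripper_force: 29.9
```

Request:
drive_tool([
  [[0, 0, -0.2], [0, 0, 0], 0],
  [[0, 0, -0.5], [0, 0, 0], 0],
  [[0, 0, -0.8], [0, 0, 0], 0],
  [[0, 0, -0.8], [0, 0, 0], 0],
  [[0, 0, -0.8], [0, 0, 0], 0],
  [[0, 0, -0.6], [0, 0, 0], 0],
  [[0, 0, -0.3], [0, 0, 0], 0],
  [[0, 0, 0], [0, 0, 0], 0],
  [[0, 0, 0], [0, 0, 0], 0],
])

```text
time: 15.87
position: [0.4972, 0.4123, 0.1744]
orientation: [[-0.778, 0.628, -0.0], [0.628, 0.778, 0.0], [0.0, -0.0, -1.0]]
contact_force: [-0.1, 0.1, -2.8]
opening: 0.384
gripper_force: 29.9
```

```bash
python3 - <<'E'
from h import *
o=sensors.get_obs();p=o['position'];print(p.round(4) if hasattr(p,'round') else p, o['opening'])
z=p[2]-.0149
b=imaging.get_image('scene')
for r in imaging.silhouettes('driftwood','scene')[:2]:
    print(r['p'],r['at'])
    if r['p']>.4: print(fit(DW,{'scene':r['pixels'].astype(np.float32)},[p[0],p[1],-.68],z))
u,v=proj(np.array(p),'scene')[0];u,v=int(u),int(v);print(u,v)
cv2.imwrite('pics/s5.png',cv2.resize(b[max(v-80,0):v+60,max(u-100,0):u+100],None,fx=3,fy=3,interpolation=cv2.INTER_CUBIC)[:,:,::-1])
E
```

```text
[0.4972 0.4123 0.1744] 0.38432780639835085
0.76 [270.9, 426.0]
(array([ 0.4995413 ,  0.41539123, -0.55817481]), np.float64(0.5470870733261108))
437 269
```

View pics/s5.png

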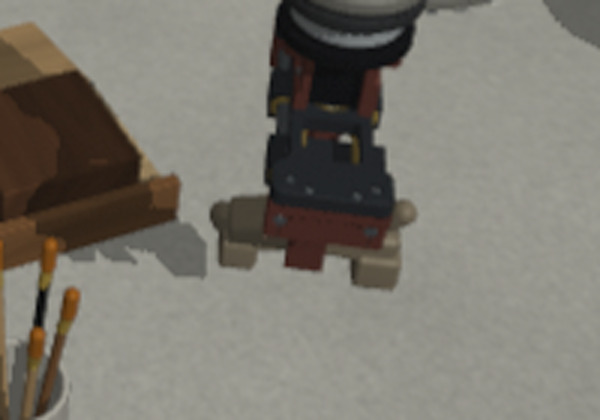

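The driftwood hangs level in the gripper, feet at crop (237,250) and (377,268) and fingertip at (304,255). I'll solve its offset in the hand from the foot corners.

```bash
python3 - <<'E'
from h import *
from scipy.optimize import least_squares
L=np.array([[.055,.017],[.031,.017],[-.028,.021],[-.056,.021]])
px=np.array([[220,267],[252,267],[352,285],[398,288]])/3+[337,189]
def w(p):
    c,s=np.cos(p[2]),np.sin(p[2]);return np.c_[p[0]+c*L[:,0]-s*L[:,1],p[1]+s*L[:,0]+c*L[:,1],np.full(4,p[3])]
r=least_squares(lambda p:(proj(w(p),'scene')-px).ravel(),[.497,.412,-.68,.16])
print(r.x,np.rad2deg(r.x[2]),r.fun.round(1))
r=least_squares(lambda p:(proj(w([*p,.1595]),'scene')-px).ravel(),[.497,.412,-.68])
print(r.x,np.rad2deg(r.x[2]),r.fun.round(1))
E
```

```text
[ 0.49687706  0.41708421 -0.6325631   0.16585748] -36.24319572631959 [-0.9 -0.5  1.2  0.8 -0.1 -0.4 -0.1  0.1]
[ 0.49232317  0.41286922 -0.63427744] -36.341420591716705 [-0.7 -0.5  1.4  0.8 -0.3 -0.4 -0.4  0.2]
```

Request:
drive_tool([
  [[0, 0, 0], [0, 0, -0.8], 0],
  [[0, 0, 0], [0, 0, -0.8], 0],
  [[0, 0, 0], [0, 0, -0.8], 0],
  [[0, 0, 0], [0, 0, -0.8], 0],
  [[0, 0, 0], [0, 0, -0.8], 0],
  [[0, 0, 0], [0, 0, -0.8], 0],
  [[0, 0, 0], [0, 0, -0.8], 0],
  [[0, 0, 0], [0, 0, -0.8], 0],
  [[0, 0, 0], [0, 0, 0], 0],
])

```text
time: 16.72
position: [0.4967, 0.4116, 0.1725]
orientation: [[-0.993, 0.118, -0.003], [0.118, 0.993, -0.003], [0.002, -0.003, -1.0]]
contact_force: [0.2, -0.1, -1.2]
opening: 0.384
gripper_force: 29.9
```

Request:
drive_tool([
  [[-0.08, -0.33, 0], [0, 0, 0], 0],
  [[-0.16, -0.67, 0], [0, 0, 0], 0],
  [[-0.16, -0.67, 0], [0, 0, 0], 0],
  [[-0.16, -0.67, 0], [0, 0, 0], 0],
  [[-0.16, -0.67, 0], [0, 0, 0], 0],
  [[-0.16, -0.67, 0], [0, 0, 0], 0],
  [[-0.16, -0.67, 0], [0, 0, 0], 0],
  [[-0.16, -0.67, 0], [0, 0, 0], 0],
  [[-0.16, -0.67, 0], [0, 0, 0], 0],
  [[-0.16, -0.67, 0], [0, 0, 0], 0],
  [[-0.08, -0.33, 0], [0, 0, 0], 0],
  [[0, 0, 0], [0, 0, 0], 0],
  [[0, 0, 0], [0, 0, 0], 0],
  [[0, 0, 0], [0, 0, 0], 0],
])

```text
time: 17.88
position: [0.5283, 0.1398, 0.1744]
orientation: [[-0.993, 0.121, -0.001], [0.121, 0.993, 0.0], [0.001, 0.0, -1.0]]
contact_force: [0.7, 0.2, 0.3]
opening: 0.384
gripper_force: 29.9
```

Request:
drive_tool([
  [[0, -0.07, 0.3], [0, 0, 0], 0],
  [[0, 0, 0.5], [0, 0, 0], 0],
  [[0, 0, 0.5], [0, 0, 0], 0],
  [[0, 0, 0.4], [0, 0, 0], 0],
  [[0, 0, 0.2], [0, 0, 0], 0],
  [[0, 0, 0.1], [0, 0, 0], 0],
  [[0, 0, 0], [0, 0, 0], 0],
  [[0, 0, 0], [0, 0, 0], 0],
])

```text
time: 18.55
position: [0.5289, 0.137, 0.0953]
orientation: [[-0.993, 0.12, 0.001], [0.12, 0.993, 0.0], [-0.001, 0.001, -1.0]]
contact_force: [0.5, 0.1, -0.8]
opening: 0.387
gripper_force: 29.9
```

```bash
python3 - <<'E'
from h import *
a=imaging.get_image('top');b=imaging.get_image('scene')
c=cv2.resize(b[180:280,280:430],(660,440),interpolation=cv2.INTER_CUBIC)
cv2.imwrite('pics/s6.png',c[:,:,::-1])
E
```

```text
(no output)
```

View pics/s6.png

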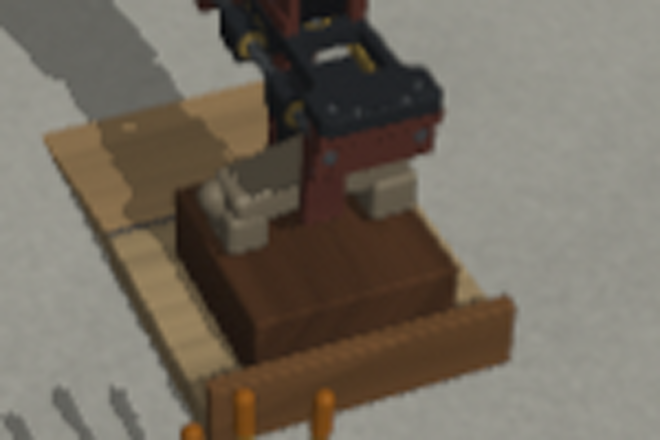

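The driftwood hovers about 8 mm above the plinth. By eye it may sit toward the ramp of the middle, so I'll project the expected points before lowering.

```bash
python3 - <<'E'
from h import *
yw=np.deg2rad(-6.3);c,s=np.cos(yw),np.sin(yw)
def W(o,L,z):L=np.array(L,float);return np.c_[o[0]+c*L[:,0]-s*L[:,1],o[1]+s*L[:,0]+c*L[:,1],np.full(len(L),z)]
k=lambda P:((proj(P,'scene')-[280,180])*4.4).round().astype(int).tolist()
print('plinth corners(front L,R,rear R,L)',k(W((.5255,.1375),[[.06,.06],[-.06,.06],[-.06,-.06],[.06,-.06]],.072)))
print('rail top',k(W((.523,.122),[[.09,.087],[-.09,.087]],.044)))
print('feet bottoms L outer/inner, R inner/outer',k(W((.526,.1375),[[.055,.017],[.031,.017],[-.028,.021],[-.056,.021]],.0805)))
print('finger tip',k(np.array([[.5289,.137,.0953]])),k(W((.5289,.137),[[0,.024]],.0953)))
r=imaging.silhouettes('driftwood','top');print([(d['p'],d['at']) for d in r])
b=imaging.get_image('scene')
E
```

```text
plinth corners(front L,R,rear R,L) [[250, 322], [456, 264], [360, 134], [167, 185]]
rail top [[206, 390], [512, 301]]
feet bottoms L outer/inner, R inner/outer [[227, 257], [268, 245], [370, 223], [417, 210]]
finger tip [[303, 192]] [[322, 219]]
[]
```

The projections agree with the picture: fingertip predicted (322,219), seen (322,220), and the feet within a few pixels. The earlier rail contact also puts the plinth's centre at y≈0.138. So it is centred and I'm lowering slowly.

Request:
drive_tool([
  [[0, 0.025, 0.05], [0, 0, 0], 0],
  [[0, 0, 0.05], [0, 0, 0], 0],
  [[0, 0, 0.03], [0, 0, 0], 0],
  [[0, 0, 0], [0, 0, 0], 0],
])

```text
time: 19.08
position: [0.5284, 0.1373, 0.0893]
orientation: [[-0.993, 0.12, -0.001], [0.12, 0.993, -0.0], [0.001, -0.0, -1.0]]
contact_force: [-0.8, -0.4, -1.3]
opening: 0.385
gripper_force: 29.9
```

Request:
drive_tool([
  [[0, 0, 0.025], [0, 0, 0], 0],
  [[0, 0, 0.025], [0, 0, 0], 0],
  [[0, 0, 0], [0, 0, 0], 0],
])

```text
time: 19.33
position: [0.5285, 0.1373, 0.0874]
orientation: [[-0.993, 0.121, -0.0], [0.121, 0.993, -0.0], [0.0, -0.0, -1.0]]
contact_force: [0.1, -0.2, -1.0]
opening: 0.391
gripper_force: 29.9
```

Request:
drive_tool([
  [[0, 0, 0.025], [0, 0, 0], 0],
  [[0, 0, 0], [0, 0, 0], 0],
])

```text
time: 19.5
position: [0.5287, 0.1373, 0.0868]
orientation: [[-0.993, 0.121, 0.0], [0.121, 0.993, 0.0], [-0.0, 0.0, -1.0]]
contact_force: [-1.6, 0.4, 1.8]
opening: 0.383
gripper_force: 29.9
```

Request:
drive_tool([
  [[0, 0, 0.02], [0, 0, 0], 0],
  [[0, 0, 0], [0, 0, 0], 0],
])

```text
time: 19.67
position: [0.5287, 0.1373, 0.0868]
orientation: [[-0.993, 0.121, 0.0], [0.121, 0.993, 0.0], [0.0, 0.0, -1.0]]
contact_force: [-3.7, -1.9, 10.7]
opening: 0.389
gripper_force: 29.9
```

Firm contact, so it is seated. I open slowly and rise.

Request:
drive_tool([
  [[0, 0, -0.02], [0, 0, 0], 0],
  [[0, 0, 0], [0, 0, 0], 0.42],
  [[0, 0, 0], [0, 0, 0], 0.46],
  [[0, 0, 0], [0, 0, 0], 0.52],
  [[0, 0, 0], [0, 0, 0], 0.6],
  [[0, 0, 0], [0, 0, 0], 0.7],
  [[0, 0, 0], [0, 0, 0], 0.85],
  [[0, 0, 0], [0, 0, 0], 1],
  [[0, 0, 0], [0, 0, 0], 1],
])

```text
time: 20.42
position: [0.5286, 0.1373, 0.0866]
orientation: [[-0.993, 0.121, -0.0], [0.121, 0.993, 0.0], [0.0, 0.0, -1.0]]
contact_force: [-0.8, -0.2, -0.6]
opening: 0.862
gripper_force: 0.0
```

Request:
drive_tool([
  [[0, 0, -0.2], [0, 0, 0], 1],
  [[0, 0, -0.5], [0, 0, 0], 1],
  [[0, 0, -0.8], [0, 0, 0], 1],
  [[0, 0, -0.8], [0, 0, 0], 1],
  [[0, 0, -0.8], [0, 0, 0], 1],
  [[0, 0, -0.8], [0, 0, 0], 1],
  [[0, 0.8, 0], [0, 0, 0], 1],
  [[0, 0.9, 0], [0, 0, 0], 1],
  [[0, 0.9, 0], [0, 0, 0], 1],
  [[0, 0.9, 0], [0, 0, 0], 1],
  [[0, 0.9, 0], [0, 0, 0], 1],
  [[0, 0.9, 0], [0, 0, 0], 1],
  [[0, 0.9, 0], [0, 0, 0], 1],
  [[0, 0, 0], [0, 0, 0], 1],
])

```text
time: 21.58
position: [0.556, 0.3926, 0.2423]
orientation: [[-0.994, 0.111, -0.001], [0.111, 0.994, 0.004], [0.002, 0.004, -1.0]]
contact_force: [-1.4, 0.6, 0.7]
opening: 1.0
gripper_force: 0.0
```

```bash
python3 - <<'E'
from h import *
a=imaging.get_image('top');b=imaging.get_image('scene')
c=cv2.resize(b[170:290,270:430],(560,300+20)[:2],interpolation=cv2.INTER_CUBIC);d=cv2.resize(a[160:250,240:370],(560,280),interpolation=cv2.INTER_CUBIC)
cv2.imwrite('pics/s7.png',np.vstack([c,d])[:,:,::-1])
E
```

```text
(no output)
```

View pics/s7.png

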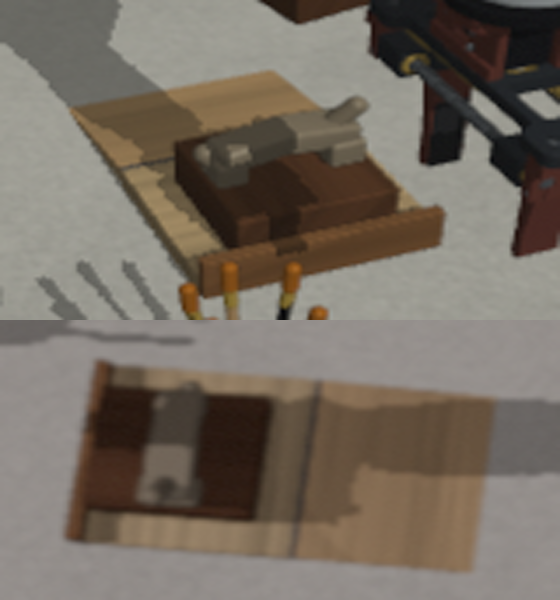

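Top half of the picture: the arch stands on both feet on the plinth. Lower half: after parallax, the arch (rows 385–505) is centred on the plinth (rows 395–516), which is flush with the rail at col ~95 and within the deck's sides. The gripper is clear.

```bash
python3 -c "
from workcell import bot
print(bot.hand_in())"
```

```text
the job is handed in; nothing more can be done
None
```

The plinth is seated against the rail, within about 2 mm of midway between the deck's sides. The driftwood stands on both feet in the middle of its top, the bowl, jar, palette and pot were left alone, and I handed the job in at about 22 s of the 67 s limit.

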